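# Free the gift stand from the ratchet clamp and build the set on the scale

## Task

The dark wooden gift stand is still held in the bench ratchet clamp where its label was glued on. Flip the clamp's pawl right over off the rack, draw the sliding jaw fully back, then lift the stand out, set it down gently in the middle of the packing scale's plate and, when it stands there, gently stand the green tin upright in the centre of it for weighing. Leave the pawl off and the jaw back, and do not disturb the other goods and tools.

Things in the scene. Friction and masses are not known exactly. Their poses are not given: they have to be found in the camera images.
- clamp: Ratchet bench clamp, fixed on the table left or right of the robot, lying along its x, z up; origin on the table under the held stand's middle. Bed bar 50 mm wide, top 30 mm high, x -213 to +123 mm; 12 mm high feet 130 mm wide near both ends. Fixed jaw at the +x end: face 77 mm from the origin, 32 mm thick, 70 mm wide, top 82 mm. The sliding jaw, at the -x end, opens towards -x.
- rack_middle (a point): Middle of the top of the clamp's saw-toothed steel rack, which runs along the clamp's x for 125 mm, 14 mm wide, 61 mm high, on the bed's +y side (62 mm from the bed's centre line).
- jaw (a joint): Sliding jaw, m: 0 closed on the stand, grows as it is drawn back (clamp's -x), 0.065 fully back at its stop. About 4 N of friction; it stays where left. With the pawl's toe in the rack it moves back less than 2 mm: do not force it. Its steel lip reaches 10 mm over the end of the stand, which therefore cannot be lifted until the jaw is back.
- jaw_grip (a point): Centre of the red upright grip fin on the sliding jaw, moving with it: 16 mm thick (clamp's x), 60 mm wide (clamp's y), from 80 to 125 mm above the table; this point is at 105 mm. Taken from above, fingers on its -x and +x sides. The jaw block below it is 32 mm thick, 70 mm wide, top 80 mm high.
- pawl (a joint): Ratchet pawl, rad, about an axis along the clamp's +y: 0 toe down in the rack (jaw locked), 1.2 flipped right over, toe up, lever at its stop (jaw free). The knob's weight keeps it at either end; past about 0.7 it falls over by itself. Pushing the knob takes less than 1 N.
- pawl_knob (a point): Centre of the yellow ball knob, 22 mm across, at the end of the pawl's 8 mm thick lever, 52 mm from its pin. The pin lies along the clamp's y, 78 mm high. Locked, the lever leans 34 degrees to the clamp's -x (knob 121 mm high); pushing the knob about 60 mm towards the clamp's +x, in an arc over the pin, flips it to lean 35 degrees the other way. The knob is 21 mm clear of the red fin, sideways.
- stand_center (a point): Centre (half-way up) of the dark wooden gift stand, about 0.25 kg, 32 mm high: a flat board 150 (its x) by 66 (its y) by 18 mm on two cross feet 14 mm high, 58 mm wide, 45 mm either side of the middle. At the start it stands on the clamp's bed, underside 30 mm up, in line with the clamp. Taken from above across its 66 mm at mid-length: nothing is beside it there above 31 mm.
- scale_top (a point): Centre of the top of the packing scale's steel plate, 55 mm above the table, 190 mm (x) by 200 mm (y), rigid. A white display panel, lower than the plate, reaches 155 mm from this point on the scale's -x side. The scale is fixed on the table on the other side from the clamp, turned up to 0.3 rad.
- green_tin_center (a point): Centre (half-way up) of the green round tin: 56 mm across, 110 mm high, pale paper band, about 0.2 kg, standing upright on the table. This is the tin for the set.
- red_tin_center (a point): Centre of a red tin of the same size as the green one (56 mm across, 110 mm high). Not part of the set: leave it.
- jar_center (a point): Centre of an amber jar with a brass lid, 62 mm across, 95 mm high. Leave it. The two tins and the jar stand in a row between clamp and scale, about 115 mm apart, in any order.
- dispenser_center (a point): Black tape dispenser, 190 by 66 mm, 94 mm high; this point is 40 mm up. To the left of the work. Leave it.
- carton_center (a point): Centre of a cardboard carton 160 by 100 by 55 mm high, to the right of the work. Leave it.
- label_roll_center (a point): Centre of a paper label roll, 100 mm across and 60 mm high, beyond the work on the left. Leave it.
- stamp_center (a point): Hand stamp with a wooden knob, 52 mm across and 88 mm high; this point is 44 mm up. Beyond the work on the right. Leave it.
Things that resemble listed ones, but are neither listed nor needed, are in the scene too. Several things look just like the part that bears green_tin_center: the one meant starts farthest to the robot's right.

How it is judged:
By the outcome, as a careful person would: the job done as asked, in the order asked, and still so for the second after the job is handed in, with the robot touching nothing.
It also fails if it takes over 72 s, if anything falls off the work surface, if the arm or the gripper's body presses on something with over 40 N, if the wrist force passes 120 N, or if a joint passes its speed limit or range.

## Robot

A 6-joint arm with a two-finger parallel gripper is mounted at the origin on the work surface. World frame = base frame: x ahead of the robot, y to its left, z up, the work surface at z = 0. Lengths are in m, angles in rad, forces in N, time in s.
With the tool pointing down it reaches from about 0.375 to 0.9 m from the base axis. Payload 3.1 kg.
Tool frame: the origin (TCP) lies at the very end of the fingers, on their centre line; the grasp point (between the pads) lies 19 mm behind it; z points along the fingers, y is the line along which they close (so a half turn about z gives the same grasp; the last joint's range is limited). The gripper opens to 87 mm and grips with 3 to 60 N. Pads are 19 mm wide; open, the fingers measure 117 mm over their backs; the gripper's body (75 mm by 190 mm) begins 51 mm behind the grasp point.
Start: joints at [-1.357, 0.527, 1.433, -0, 1.181, -0.178], TCP at [0.239, -0.578, 0.223] pointing down, gripper open.
Joint ranges: [-3.08, 3.08], [-0.75, 2.2], [0.22, 2.44], [-1.43, 4.57], [0, 2.65], [-2.85, 2.85]. Speed limits (rad/s): [2.79, 2.79, 3.14, 3.14, 3.14, 3.14].

## Interface

Orientations are given as a unit quaternion [x, y, z, w].
In Python, from rig import robot gives the robot as it stands. The module is installed in compiled form; this text tells all that it offers.
- The arm moves only by the tool servo_tool, never from a script. Its argument "rows" is one flat list of numbers, 5 for each row, row after row: the closure, from -1 (fully open) to 1 (shut), so that 0 is half open, then the shift along the tool's x, y, z in m, then the turn about the tool's z in degrees. A call has 1 to 5 rows; each row shifts and turns the commanded pose from where the row before left it, along the tool's axes as they then stand; what a row does not reach is not made up. A row lasts 1/12 s, in which the tool goes at most 41.7 mm and 7.16 degrees, less where a joint would pass 70% of its speed; a pose out of reach is approached as far as the arm can. A call with a gripper value outside its range is refused whole. The fingers move at their own pace and stop on an object; "newtons" is the grip in N (left out, the last holds). Time passes only in rows, so rows that do not move let the fingers close. It gives the time, the measured TCP pose, the force, the opening and the grip force at its end, in the units of the state.
- robot.get_obs(): the state, without advancing time (a new reading comes with each control period).
- robot.camera(name): name is "side" or "top" or "wrist"; returns a dict with "pixels" (384x512x3 uint8, red, green, blue), "intrinsics" (3x3 intrinsics, pixels), "rvec" (rotation vector, rad) and "tvec" (3), from world to camera coordinates, as OpenCV has them; the wrist camera has in their place "mount" (4x4, takes a point from camera to tool coordinates, whose origin is the TCP and whose axes are the flange's). Camera axes: x right, y down, z forward; pixel columns grow to the right and rows downward; lengths in m; the calibration is good to about 2 mm. A picture is of the moment at which its call begins: read the wrist's pose just before it. There is no depth.
- robot.hand_in(): hands the job in; it is judged then, once.
Trained networks look in a picture, given as the dict that the camera call returned (one of the last four; its "shot" number tells which), for a name from the list of things; names that differ only in an ending like _2 or _b are one class to them, and where a whole thing is asked for, a point or a joint stands for the part that bears it (a point fixed in the world has none). Each returns a list of dicts, best first, with "score" (0 to 1); they miss things now and then, are a little off and sometimes report something else, mostly with a low value. They report only what shows in the picture. A call takes as long as a camera call. They do not tell look-alikes from the thing itself.
- robot.spot_in(picture, query): "at" ([x, y, z] in m, in world coordinates, good to about 4 mm: the middle of the surface that is visible of it).
- robot.outline_of(picture, query): "region" (384x512 bool, what is visible of it).
- robot.place_of(picture, query): "at" ([x, y, z] in m, in world coordinates, good to about 4 mm: a listed point, or the origin of a listed thing).
The state is a dict: "time": time; "q": joint angles; "joint_velocities": joint speeds; "joint_torque": joint torques, N m; "position": TCP position; "tool_rot": TCP orientation; "ft_force": force on the tool from outside, world axes, zero at the start; "moment": the same for the moment, N m; "grip_width": finger opening in m; "grip_force": force on a finger pad.
Only numpy, scipy, OpenCV 4.12 (cv2) and the standard library are available. Lean on these libraries where they do the work, as an engineer would, in place of code of your own. Each camera call takes 0.05 s, during which the arm holds its last target. There are 200 camera calls.

## Working session

There is one attempt and no reset: what is moved stays moved. The work goes in short steps, Python scripts to look and compute and a tool call to move; the robot and the scene stay as the last step left them, time stands still between calls to the robot, and variables do not carry over. Pictures are saved under pics/ and viewed, at most 10 in all, crops included, and the job is handed in when it is done.

Besides the shell and the picture viewer there is one more tool, called after "Request:" by a JSON object that holds its "method" and its "body", one argument or row to a line. servo_tool: Moves the arm, as the interface text tells. Its arguments: {"type":"object","properties":{"rows":{"type":"array","items":{"type":"number"}},"newtons":{"type":"number"}},"required":["rows"]}

```bash
mkdir -p pics; cat > h.py <<'E'
import numpy as np, cv2
from rig import robot
def save(p,n): cv2.imwrite(f'pics/{n}.png',cv2.cvtColor(p,cv2.COLOR_RGB2BGR))
def proj(c,P):
    u,_=cv2.projectPoints(np.array(P,float).reshape(-1,3),np.array(c['rvec'],float),np.array(c['tvec'],float),np.array(c['intrinsics'],float),None); return u.reshape(-1,2)
E
python3 - <<'E'
from h import *
o=robot.get_obs(); print(o['position'],o['tool_rot'],o['grip_width'],o['time'])
cs={n:robot.camera(n) for n in('top','side')}
for n,c in cs.items():
    save(c['pixels'],n+'0')
    for q in ['clamp','rack_middle','jaw_grip','pawl_knob','stand_center','scale_top','green_tin_center','red_tin_center','jar_center','dispenser_center','carton_center','label_roll_center','stamp_center']:
        for r in robot.place_of(c,q)[:4]:
            print(n,q,np.round(r['at'],3),round(r['score'],2),proj(c,r['at']).round().astype(int)[0])
c=cs['top']
for r in robot.outline_of(c,'scale_top')[:1]+robot.outline_of(c,'clamp')[:1]: print(cv2.minAreaRect(np.argwhere(r['region'])[:,::-1].astype(np.float32)))
cv2.imwrite('pics/both.png',cv2.cvtColor(np.vstack([cs['top']['pixels'],cs['side']['pixels']]),cv2.COLOR_RGB2BGR)[:, :])
E
```

```text
[ 0.23853381 -0.57690372  0.22158189] [ 9.80871400e-01  1.94653907e-01 -3.08153317e-05 -1.07371900e-03] 0.08713991248602529 0.0
top rack_middle [0.392 0.305 0.064] 0.42 [178 249]
top jaw_grip [0.449 0.253 0.105] 0.94 [192 232]
top pawl_knob [0.416 0.312 0.121] 0.4 [174 241]
top stand_center [0.546 0.252 0.046] 0.68 [195 207]
top scale_top [ 0.587 -0.274  0.054] 0.57 [338 196]
top green_tin_center [0.363 0.111 0.053] 0.79 [233 257]
top green_tin_center [0.437 0.068 0.056] 0.51 [245 237]
top green_tin_center [ 0.454 -0.025  0.052] 0.49 [270 232]
top red_tin_center [0.562 0.018 0.054] 0.64 [259 202]
top jar_center [0.673 0.018 0.047] 0.69 [259 173]
top dispenser_center [0.508 0.601 0.042] 0.73 [100 217]
top carton_center [ 0.478 -0.596  0.028] 0.57 [425 227]
top carton_center [0.508 0.603 0.042] 0.3 [100 217]
top carton_center [ 0.452 -0.024  0.051] 0.25 [270 233]
top label_roll_center [0.78  0.093 0.031] 0.67 [239 146]
top stamp_center [ 0.776 -0.13   0.044] 0.74 [298 147]
side clamp [ 0.548  0.254 -0.002] 0.95 [225 275]
side rack_middle [0.394 0.306 0.063] 0.73 [257 298]
side rack_mid
[... 473 characters left out ...]
5]
side red_tin_center [0.565 0.016 0.055] 0.73 [262 215]
side red_tin_center [0.67  0.02  0.042] 0.56 [236 207]
side jar_center [0.672 0.019 0.044] 0.61 [236 206]
side dispenser_center [0.505 0.603 0.04 ] 0.89 [151 372]
side dispenser_center [0.775 0.093 0.032] 0.26 [200 211]
side carton_center [0.67  0.022 0.043] 0.71 [236 207]
side carton_center [ 0.477 -0.596  0.027] 0.69 [354 145]
side label_roll_center [0.774 0.093 0.031] 0.74 [201 211]
side stamp_center [ 0.776 -0.126  0.046] 0.54 [236 175]
((336.712158203125, 205.009765625), (55.31568145751953, 68.86522674560547), 12.094757080078125)
((192.69976806640625, 219.5929718017578), (93.18839263916016, 42.588741302490234), 88.38645935058594)
```

View pics/top0.png

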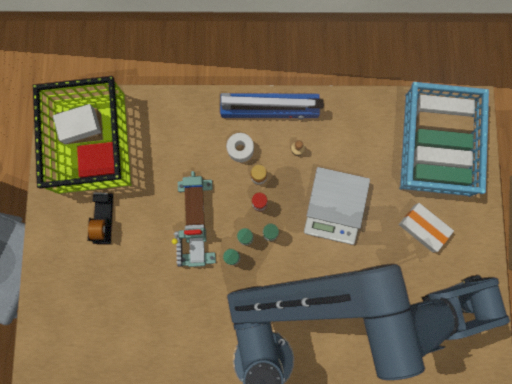

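View pics/side0.png

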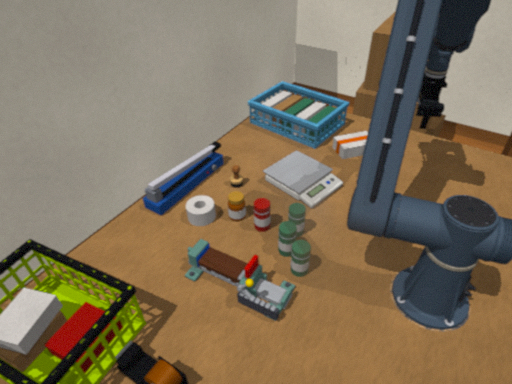

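Three green tins show in the top picture, at (270,231), (245,236) and (231,257). The tin at (270,231), y≈-0.025, is farthest right. The clamp is on the left at (193,220) with the knob at (174,241), and the scale is at (337,200). I'll confirm the tin in an enlarged crop and start moving towards the clamp.

```bash
python3 - <<'E'
import cv2
a=cv2.imread('pics/top0.png')[150:280,160:380]; b=cv2.imread('pics/side0.png')[150:320,180:360]
import numpy as np
a=cv2.resize(a,(440,260),interpolation=cv2.INTER_CUBIC); b=cv2.resize(b,(360,340),interpolation=cv2.INTER_CUBIC)
z=np.zeros((340,800,3),np.uint8); z[:260,:440]=a; z[:,440:]=b; cv2.imwrite('pics/crop.png',z)
E
```

```text
(no output)
```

View pics/crop.png

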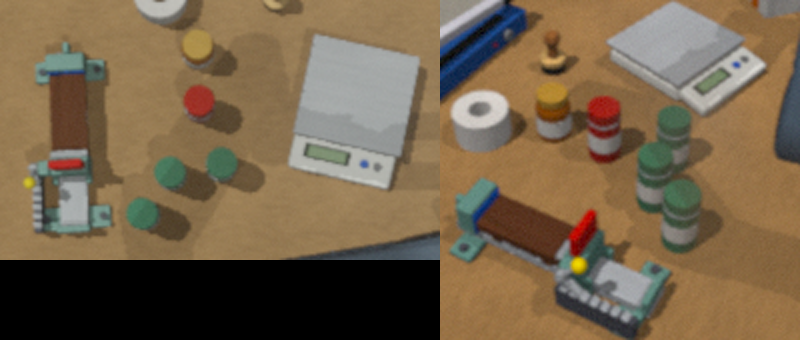

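Request:
{"method": "servo_tool", "body": {
  "rows": [1, 0, 0, -0.01, -6.75, 1, 0, 0, -0.01, -6.75, 1, 0, 0, -0.01, -6.75, 1, 0, 0, -0.01, -6.75, 1, 0, 0, -0.01, -6.75],
  "newtons": 20
}}

```text
time: 1.92
position: [0.2387, -0.5775, 0.273]
tool_rot: [0.881, 0.474, 0.0, -0.0]
ft_force: [0.7, 0.3, -0.1]
grip_width: 0.0614
grip_force: 0.0
```

Request:
{"method": "servo_tool", "body": {
  "rows": [1, 0, 0, -0.01, -6.75, 1, 0, 0, -0.01, -6.75, 1, 0, 0, -0.01, -6.75, 1, 0, 0, -0.01, -6.75, 1, 0, 0, -0.01, -6.75]
}}

```text
time: 2.33
position: [0.2386, -0.5775, 0.323]
tool_rot: [0.705, 0.709, 0.0, -0.0]
ft_force: [0.2, -0.3, 0.3]
grip_width: 0.0283
grip_force: 0.0
```

The crop confirms three identical green tins with bands. The one at crop (222,163), full-picture (271,231), is the rightmost, so that is the one meant. Now I'll travel to the clamp.

Request:
{"method": "servo_tool", "body": {
  "rows": [1, 0.035, 0.018, 0, 0, 1, 0.035, 0.018, 0, 0, 1, 0.035, 0.018, 0, 0, 1, 0.035, 0.018, 0, 0, 1, 0.035, 0.018, 0, 0]
}}

```text
time: 2.75
position: [0.3293, -0.401, 0.3226]
tool_rot: [0.708, 0.706, 0.0, 0.0]
ft_force: [0.4, 0.3, -0.3]
grip_width: 0.0016
grip_force: 0.0
```

Request:
{"method": "servo_tool", "body": {
  "rows": [1, 0.035, 0.018, 0, 0, 1, 0.035, 0.018, 0, 0, 1, 0.035, 0.018, 0, 0, 1, 0.035, 0.018, 0, 0, 1, 0.035, 0.018, 0, 0]
}}

```text
time: 3.17
position: [0.4195, -0.226, 0.3228]
tool_rot: [0.708, 0.707, 0.0, 0.0]
ft_force: [0.7, 0.1, -0.1]
grip_width: 0.0002
grip_force: 0.0
```

Request:
{"method": "servo_tool", "body": {
  "rows": [1, 0.035, 0.01, 0, 0, 1, 0.04, 0, 0, 0, 1, 0.04, 0, 0, 0, 1, 0.04, 0, 0, 0, 1, 0.04, 0, 0, 0]
}}

```text
time: 3.58
position: [0.4288, -0.0309, 0.3228]
tool_rot: [0.708, 0.707, 0.0, 0.0]
ft_force: [0.4, 0.5, 0.4]
grip_width: 0.0006
grip_force: 0.0
```

Request:
{"method": "servo_tool", "body": {
  "rows": [1, 0.04, 0, 0, 0, 1, 0.04, 0, 0, 0, 1, 0.04, 0, 0, 0, 1, 0.04, 0, 0, 0, 1, 0.04, 0, 0, 0]
}}

```text
time: 4.0
position: [0.4289, 0.1692, 0.3229]
tool_rot: [0.707, 0.707, 0.0, 0.0]
ft_force: [0.7, -0.9, -0.1]
grip_width: 0.0005
grip_force: 0.0
```

Request:
{"method": "servo_tool", "body": {
  "rows": [1, 0.04, 0, 0, 0, 1, 0.03, 0, 0, 0, 1, 0.02, 0, 0, 0, 1, 0, 0, 0, 0, 1, 0, 0, 0, 0]
}}

```text
time: 4.42
position: [0.4291, 0.2578, 0.3224]
tool_rot: [0.706, 0.708, -0.0, 0.0]
ft_force: [-0.3, -0.6, -0.4]
grip_width: 0.0004
grip_force: 0.0
```

```bash
cat >> h.py <<'E'
from scipy.spatial.transform import Rotation as R
def wrist():
    o=robot.get_obs(); c=robot.camera('wrist')
    T=np.eye(4); T[:3,:3]=R.from_quat(o['tool_rot']).as_matrix(); T[:3,3]=o['position']
    W=np.linalg.inv(T@np.array(c['mount'])); return o,c,W
def wproj(c,W,P):
    return cv2.projectPoints(np.array(P,float).reshape(-1,3),cv2.Rodrigues(W[:3,:3])[0],W[:3,3],np.array(c['intrinsics'],float),None)[0].reshape(-1,2)
def back(c,W,px,z):  # pixels -> world at height z
    px=np.atleast_2d(px).astype(float); K=np.array(c['intrinsics'])
    d=np.c_[px,np.ones(len(px))]@np.linalg.inv(K).T@W[:3,:3]; o=-W[:3,:3].T@W[:3,3]
    return o+d*((z-o[2])/d[:,2])[:,None]
E
python3 - <<'E'
from h import *
o,c,W=wrist(); print(o['position'],o['time']); save(c['pixels'],'w1')
for q in ['clamp','rack_middle','jaw_grip','pawl_knob','stand_center']:
    for r in robot.place_of(c,q)[:2]: print(q,np.round(r['at'],4),round(r['score'],2),wproj(c,W,r['at']).round())
for q,z in [('jaw_grip',.125),('stand_center',.062),('pawl_knob',.121)]:
    for r in robot.outline_of(c,q)[:1]:
        p=np.argwhere(r['region'])[:,::-1]; b=cv2.boxPoints(cv2.minAreaRect(p.astype(np.float32)))
        print(q,r['score'],b.round().tolist(),back(c,W,b,z)[:,:2].round(4).tolist())
E
```

```text
[0.42906964 0.25784912 0.32243585] 4.4167
rack_middle [0.3928 0.3126 0.065 ] 0.65 [[235. 136.]]
jaw_grip [0.4522 0.2508 0.1039] 0.57 [[274. 181.]]
pawl_knob [0.4162 0.3108 0.1241] 0.9 [[248. 139.]]
stand_center [0.5432 0.2542 0.0472] 0.8 [[327. 172.]]
jaw_grip 0.82 [[239.0, 133.0], [280.0, 123.0], [299.0, 197.0], [259.0, 207.0]] [[0.4045, 0.3186], [0.4571, 0.332], [0.4864, 0.2321], [0.4302, 0.2166]]
stand_center 0.78 [[288.0, 152.0], [377.0, 148.0], [379.0, 190.0], [290.0, 194.0]] [[0.4765, 0.2882], [0.6155, 0.295], [0.6268, 0.2275], [0.4819, 0.2202]]
pawl_knob 0.83 [[242.0, 131.0], [275.0, 131.0], [275.0, 147.0], [242.0, 147.0]] [[0.4077, 0.3213], [0.4515, 0.3214], [0.4519, 0.3005], [0.4074, 0.3004]]
```

View pics/w1.png

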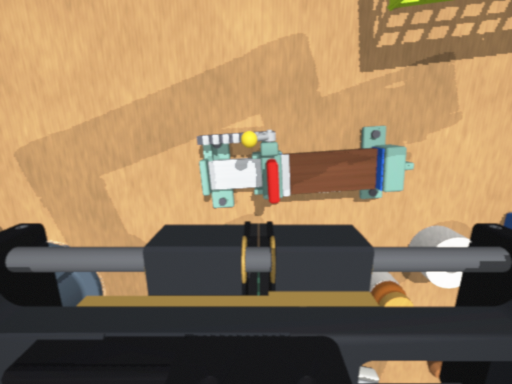

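The wrist picture shows the clamp with the knob at (248,139), the fin at (272,182) and the stand at (335,171). The clamp yaw is about +0.05 rad, and the views agree on the knob at (0.416, 0.311). Next I'll go behind the knob and push it over.

Request:
{"method": "servo_tool", "body": {
  "rows": [1, 0.018, -0.016, 0.03, -2.8, 1, 0.018, -0.016, 0.03, 0, 1, 0.018, -0.017, 0.03, 0, 1, 0, 0, 0.03, 0, 1, 0, 0, 0.03, 0]
}}

```text
time: 5.28
position: [0.3778, 0.3102, 0.1717]
tool_rot: [0.689, 0.725, 0.0, 0.0]
ft_force: [1.1, -0.1, -1.9]
grip_width: 0.0009
grip_force: 0.0
```

Request:
{"method": "servo_tool", "body": {
  "rows": [1, 0, 0, 0.03, 0, 1, 0, 0, 0.03, 0, 1, 0, 0, 0, 0, 1, 0, 0, 0, 0]
}}

```text
time: 5.62
position: [0.378, 0.309, 0.1117]
tool_rot: [0.69, 0.724, -0.002, -0.001]
ft_force: [0.5, -0.3, 0.8]
grip_width: 0.0007
grip_force: 0.0
```

Request:
{"method": "servo_tool", "body": {
  "rows": [1, 0, 0.015, 0, 0, 1, 0, 0.015, 0, 0, 1, 0, 0.015, 0, 0, 1, 0, 0.015, 0, 0, 1, 0, 0.014, 0, 0]
}}

```text
time: 6.03
position: [0.4552, 0.3138, 0.1156]
tool_rot: [0.69, 0.724, 0.002, 0.001]
ft_force: [0.2, 0.3, 0.0]
grip_width: 0.0003
grip_force: 1.0
```

```bash
python3 - <<'E'
from h import *
o,c,W=wrist(); print(o['position'],o['ft_force'],o['time']); save(c['pixels'],'w2')
for q in ['pawl_knob','jaw_grip']:
  for cc in (c,robot.camera('side')):
    for r in robot.place_of(cc,q)[:2]: print(q,np.round(r['at'],4),round(r['score'],2))
E
```

```text
[0.45523929 0.31380956 0.1155714 ] [0.22557288 0.30215797 0.0400189 ] 6.0333
pawl_knob [0.4778 0.3146 0.1203] 0.52
pawl_knob [ 0.4793 -0.5944  0.0242] 0.17
```

View pics/w2.png

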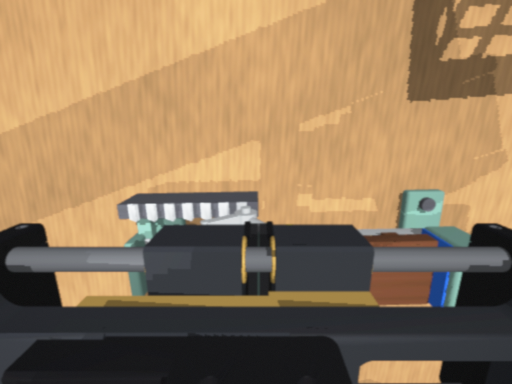

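The wrist view shows the rack at (190,205). The network puts the knob at (0.478, 0.315, 0.120), 62 mm along, so the pawl is flipped. Now the fin.

Request:
{"method": "servo_tool", "body": {
  "rows": [1, 0, -0.02, 0, 0, 1, 0, 0, -0.04, 0, -1, 0, 0, -0.04, 0, -1, -0.03, 0.007, -0.02, 0, -1, -0.03, 0.007, 0, 0]
}}

```text
time: 6.8
position: [0.4525, 0.2547, 0.218]
tool_rot: [0.688, 0.725, 0.005, 0.003]
ft_force: [0.8, 0.2, -0.2]
grip_width: 0.0133
grip_force: 0.0
```

Request:
{"method": "servo_tool", "body": {
  "rows": [-1, 0, 0, 0, 0, -1, 0, 0, 0, 0, -1, 0, 0, 0, 0]
}}

```text
time: 7.05
position: [0.449, 0.253, 0.2125]
tool_rot: [0.69, 0.724, -0.0, -0.0]
ft_force: [-0.7, 0.2, -0.5]
grip_width: 0.0327
grip_force: 0.0
```

```bash
python3 - <<'E'
from h import *
o=robot.get_obs(); print(o['position'],o['tool_rot'],o['grip_width'],o['time'])
for n in ('side','top'):
  c=robot.camera(n)
  for q in ['pawl_knob','jaw_grip']:
    for r in robot.place_of(c,q)[:1]: print(n,q,np.round(r['at'],4),round(r['score'],2))
E
```

```text
[0.44898029 0.25303262 0.21248194] [ 6.90167334e-01  7.23649741e-01 -8.12577025e-05 -3.10961178e-04] 0.03271452553490293 7.05
side pawl_knob [0.473 0.319 0.121] 0.68
side jaw_grip [0.4534 0.2517 0.1063] 0.56
top jaw_grip [0.4525 0.2507 0.1054] 0.72
```

Request:
{"method": "servo_tool", "body": {
  "rows": [-1, 0, 0.003, 0.02, 0, -1, 0, 0, 0.02, 0, -1, 0, 0, 0, 0, -1, 0, 0, 0, 0, -1, 0, 0, 0.02, 0]
}}

```text
time: 7.77
position: [0.4556, 0.2544, 0.1556]
tool_rot: [0.69, 0.724, 0.004, 0.002]
ft_force: [0.7, -0.6, 0.4]
grip_width: 0.0848
grip_force: 0.0
```

Request:
{"method": "servo_tool", "body": {
  "rows": [-1, 0, 0, 0.02, 0, -1, 0, 0, 0.02, 0, -1, 0, 0, 0.02, 0, -1, 0, 0, 0.002, 0, 0.8, 0, 0, 0, 0]
}}

```text
time: 8.18
position: [0.4525, 0.2532, 0.0905]
tool_rot: [0.69, 0.724, -0.001, -0.0]
ft_force: [-0.6, 0.3, -0.1]
grip_width: 0.0843
grip_force: 0.0
```

Request:
{"method": "servo_tool", "body": {
  "rows": [0.8, 0, 0, 0, 0, 0.8, 0, 0, 0, 0, 0.8, 0, 0, 0, 0, 0.8, 0, 0, 0, 0, 0.8, 0, 0, 0, 0]
}}

```text
time: 8.6
position: [0.4529, 0.2532, 0.0913]
tool_rot: [0.69, 0.724, 0.001, 0.0]
ft_force: [-0.0, 0.5, -0.0]
grip_width: 0.055
grip_force: 0.0
```

Request:
{"method": "servo_tool", "body": {
  "rows": [1, 0, 0, 0, 0, 1, 0, 0, 0, 0, 1, 0, 0, 0, 0, 1, 0, 0, 0, 0, 1, 0, 0, 0, 0]
}}

```text
time: 9.02
position: [0.4525, 0.2531, 0.0905]
tool_rot: [0.69, 0.724, -0.0, -0.0]
ft_force: [0.3, 0.0, 0.4]
grip_width: 0.0215
grip_force: 0.4
```

Request:
{"method": "servo_tool", "body": {
  "rows": [1, 0, 0, 0, 0, 1, 0, 0, 0, 0, 1, 0, 0, 0, 0]
}}

```text
time: 9.27
position: [0.4498, 0.2528, 0.0902]
tool_rot: [0.69, 0.724, -0.002, -0.002]
ft_force: [-5.3, 1.5, 3.6]
grip_width: 0.0161
grip_force: 19.9
```

Request:
{"method": "servo_tool", "body": {
  "rows": [1, 0, -0.008, 0, 0, 1, 0, -0.008, 0, 0, 1, 0, -0.008, 0, 0, 1, 0, -0.008, 0, 0, 1, 0, -0.008, 0, 0]
}}

```text
time: 9.68
position: [0.4146, 0.2506, 0.0903]
tool_rot: [0.689, 0.724, 0.001, 0.002]
ft_force: [4.1, -5.5, -6.5]
grip_width: 0.0156
grip_force: 20.0
```

Request:
{"method": "servo_tool", "body": {
  "rows": [1, 0, -0.006, 0, 0, 1, 0, -0.006, 0, 0, 1, 0, -0.006, 0, 0, 1, 0, -0.005, 0, 0, 1, 0, 0, 0, 0]
}}

```text
time: 10.1
position: [0.3895, 0.2489, 0.0903]
tool_rot: [0.689, 0.725, -0.0, 0.001]
ft_force: [1.9, -4.8, -2.9]
grip_width: 0.0161
grip_force: 20.0
```

Request:
{"method": "servo_tool", "body": {
  "rows": [1, 0, -0.003, 0, 0, 1, 0, -0.002, 0, 0, 1, 0, 0, 0, 0]
}}

```text
time: 10.35
position: [0.3854, 0.2487, 0.0903]
tool_rot: [0.689, 0.725, -0.0, 0.001]
ft_force: [2.9, -5.9, -3.0]
grip_width: 0.0162
grip_force: 20.0
```

Request:
{"method": "servo_tool", "body": {
  "rows": [1, 0, -0.002, 0, 0, 1, 0, 0, 0, 0]
}}

```text
time: 10.52
position: [0.3849, 0.2487, 0.0903]
tool_rot: [0.689, 0.725, 0.001, 0.002]
ft_force: [6.2, -7.3, -6.4]
grip_width: 0.0162
grip_force: 20.0
```

Request:
{"method": "servo_tool", "body": {
  "rows": [1, 0, -0.002, 0, 0, 1, 0, 0, 0, 0]
}}

```text
time: 10.68
position: [0.385, 0.2487, 0.0904]
tool_rot: [0.689, 0.725, 0.003, 0.003]
ft_force: [9.5, -8.4, -8.3]
grip_width: 0.0161
grip_force: 20.1
```

The jaw is against its stop: about 66 mm of travel and the force is rising. I'll relax, release, and move to the stand.

Request:
{"method": "servo_tool", "body": {
  "rows": [1, 0, 0.004, 0, 0, -1, 0, 0, 0, 0, -1, 0, 0, 0, 0, -1, 0, 0, 0, 0, -1, 0, 0, 0, 0]
}}

```text
time: 11.1
position: [0.3846, 0.2501, 0.0907]
tool_rot: [0.69, 0.724, 0.0, 0.0]
ft_force: [0.1, -0.2, -0.4]
grip_width: 0.0347
grip_force: 0.0
```

Request:
{"method": "servo_tool", "body": {
  "rows": [-1, 0, 0, 0, 0, -1, 0, 0, 0, 0, -1, 0, 0, 0.0, 0, -1, 0, 0, -0.03, 0, -1, 0, 0, -0.03, 0]
}}

```text
time: 11.52
position: [0.3831, 0.2493, 0.1497]
tool_rot: [0.69, 0.724, -0.002, -0.001]
ft_force: [2.0, -0.4, 0.8]
grip_width: 0.0679
grip_force: 0.0
```

Request:
{"method": "servo_tool", "body": {
  "rows": [-1, 0, 0, -0.03, 0, -1, 0, 0.039, -0.03, 0, -1, 0, 0.039, 0, 0, -1, 0, 0.039, 0, 0, -1, 0, 0.038, 0, 0]
}}

```text
time: 11.93
position: [0.5352, 0.2572, 0.2071]
tool_rot: [0.69, 0.724, 0.001, 0.001]
ft_force: [-0.3, -0.3, 0.1]
grip_width: 0.0862
grip_force: 0.0
```

Request:
{"method": "servo_tool", "body": {
  "rows": [-1, 0, 0, 0, -7, -1, 0, 0, 0, -7, -1, 0, 0, 0, -7, -1, 0, 0, 0, -7, -1, 0, 0, 0, -7]
}}

```text
time: 12.35
position: [0.5332, 0.2569, 0.2056]
tool_rot: [0.438, 0.899, -0.0, -0.0]
ft_force: [-0.5, 0.5, 0.2]
grip_width: 0.0872
grip_force: 0.0
```

Request:
{"method": "servo_tool", "body": {
  "rows": [-1, 0, 0, 0, -7, -1, 0, 0, 0, -7, -1, 0, 0, 0, -7, -1, 0, 0, 0, -7, -1, 0, 0, 0, -7]
}}

```text
time: 12.77
position: [0.5331, 0.257, 0.2057]
tool_rot: [0.147, 0.989, -0.0, -0.0]
ft_force: [0.6, -0.1, -0.2]
grip_width: 0.0869
grip_force: 0.0
```

Request:
{"method": "servo_tool", "body": {
  "rows": [-1, 0, 0, 0, -7, -1, 0, 0, 0, -7, -1, 0, 0, 0, -6, -1, 0, 0, 0, 0, -1, 0, 0, 0, 0]
}}

```text
time: 13.18
position: [0.5332, 0.257, 0.2058]
tool_rot: [-0.023, 1.0, 0.0, -0.0]
ft_force: [0.3, -0.9, 0.4]
grip_width: 0.0868
grip_force: 0.0
```

```bash
python3 - <<'E'
from h import *
o,w,W=wrist(); print(o['position'],o['tool_rot'],o['grip_width'],o['time']); save(w['pixels'],'w3')
for n,c in (('w',w),('side',robot.camera('side')),('top',robot.camera('top'))):
  for q in ['pawl_knob','jaw_grip','stand_center','scale_top']:
    for r in robot.place_of(c,q)[:1]: print(n,q,np.round(r['at'],4),round(r['score'],2))
for r in robot.outline_of(w,'stand_center')[:1]:
    b=cv2.boxPoints(cv2.minAreaRect(np.argwhere(r['region'])[:,::-1].astype(np.float32))); print(back(w,W,b,.062).round(4).tolist())
E
```

```text
[0.53323979 0.25699995 0.20579169] [-2.26216196e-02  9.99744075e-01  7.61574355e-06 -2.14045038e-04] 0.08675182390954114 13.1833
w jaw_grip [0.3882 0.2474 0.1059] 0.89
w stand_center [0.5464 0.2579 0.0454] 0.96
side pawl_knob [0.4083 0.3114 0.1238] 0.52
side jaw_grip [0.3872 0.2499 0.1079] 0.83
side stand_center [0.5447 0.2549 0.0453] 0.67
side scale_top [ 0.5845 -0.2698  0.052 ] 0.82
top pawl_knob [0.5431 0.2539 0.045 ] 0.33
top stand_center [0.7787 0.0888 0.0295] 0.32
top scale_top [ 0.5848 -0.2736  0.0546] 0.93
[[0.4708, 0.2196, 0.062], [0.4665, 0.2832, 0.062], [0.608, 0.2964, 0.062], [0.613, 0.2249, 0.062]]
```

View pics/w3.png

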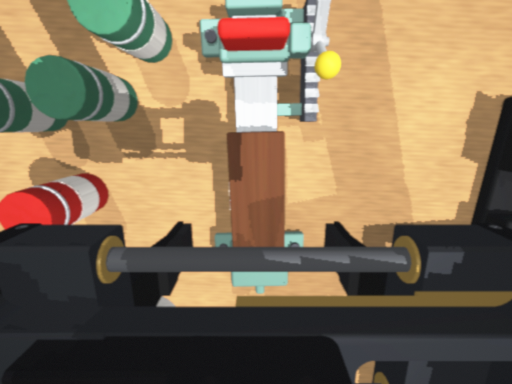

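The wrist view shows the jaw drawn back (fin at (254,33)), the pawl flipped (knob at (328,65)), and the board centred under the fingers at column 257. Now grasp and lift.

Request:
{"method": "servo_tool", "body": {
  "rows": [-1, -0.012, 0, 0.025, 0, -1, 0, 0, 0.025, 0, -1, 0, 0, 0.025, 0, -1, 0, 0, 0.025, 0, -1, 0, 0, 0.025, 0]
}}

```text
time: 14.4
position: [0.5457, 0.2576, 0.08]
tool_rot: [-0.024, 1.0, 0.0, 0.0]
ft_force: [-0.7, 0.1, 1.0]
grip_width: 0.0869
grip_force: 0.0
```

Request:
{"method": "servo_tool", "body": {
  "rows": [-1, 0, 0, 0.02, 0, -1, 0, 0, 0.012, 0, -1, 0, 0, 0.011, 0, -1, 0, 0, 0, 0, 1, 0, 0, 0, 0],
  "newtons": 25
}}

```text
time: 14.82
position: [0.5457, 0.2576, 0.038]
tool_rot: [-0.024, 1.0, 0.0, 0.0]
ft_force: [-0.4, -0.7, 0.9]
grip_width: 0.0846
grip_force: 0.0
```

Request:
{"method": "servo_tool", "body": {
  "rows": [1, 0, 0, 0, 0, 1, 0, 0, 0, 0, 1, 0, 0, 0, 0, 1, 0, 0, 0, 0, 1, 0, 0, 0, 0]
}}

```text
time: 15.23
position: [0.5462, 0.2575, 0.0391]
tool_rot: [-0.024, 1.0, -0.0, 0.001]
ft_force: [-0.4, -0.9, 7.0]
grip_width: 0.066
grip_force: 25.0
```

Request:
{"method": "servo_tool", "body": {
  "rows": [1, 0, 0, -0.01, 0, 1, 0, 0, -0.015, 0, 1, 0, 0, -0.025, 0, 1, 0, 0, -0.03, 0, 1, 0, 0, -0.035, 0]
}}

```text
time: 15.65
position: [0.5434, 0.2572, 0.1524]
tool_rot: [-0.024, 1.0, -0.0, -0.003]
ft_force: [1.0, 0.4, -2.9]
grip_width: 0.0655
grip_force: 24.9
```

Request:
{"method": "servo_tool", "body": {
  "rows": [1, 0, 0, -0.035, 0, 1, 0, 0, -0.035, 0, 1, 0, 0, -0.03, 0, 1, 0, -0.01, 0, 0, 1, 0, -0.02, 0, 0]
}}

```text
time: 16.07
position: [0.5474, 0.2293, 0.2551]
tool_rot: [-0.025, 1.0, 0.001, 0.002]
ft_force: [-0.5, -0.8, -3.9]
grip_width: 0.0654
grip_force: 24.9
```

Request:
{"method": "servo_tool", "body": {
  "rows": [1, -0.001, -0.032, 0, 0, 1, -0.001, -0.032, 0, 0, 1, -0.001, -0.032, 0, 0, 1, -0.001, -0.032, 0, 0, 1, -0.001, -0.032, 0, 0]
}}

```text
time: 16.48
position: [0.558, 0.0666, 0.2515]
tool_rot: [-0.024, 1.0, 0.0, -0.002]
ft_force: [1.1, 0.0, -3.5]
grip_width: 0.0658
grip_force: 24.9
```

Request:
{"method": "servo_tool", "body": {
  "rows": [1, -0.001, -0.032, 0, 0, 1, -0.001, -0.032, 0, 0, 1, -0.001, -0.032, 0, 0, 1, -0.001, -0.032, 0, 0, 1, -0.001, -0.032, 0, 0]
}}

```text
time: 16.9
position: [0.5707, -0.0928, 0.2514]
tool_rot: [-0.024, 1.0, 0.001, -0.002]
ft_force: [-0.1, -0.3, -2.7]
grip_width: 0.0657
grip_force: 24.9
```

Request:
{"method": "servo_tool", "body": {
  "rows": [1, -0.001, -0.032, 0, 0, 1, -0.001, -0.032, 0, 3, 1, -0.001, -0.032, 0, 4, 1, -0.001, -0.032, 0, 4, 1, 0, -0.02, 0, 3]
}}

```text
time: 17.32
position: [0.5729, -0.2424, 0.2512]
tool_rot: [0.101, 0.995, -0.0, -0.001]
ft_force: [0.7, 0.2, -2.1]
grip_width: 0.0657
grip_force: 24.9
```

Request:
{"method": "servo_tool", "body": {
  "rows": [1, 0, -0.01, 0, 0, 1, 0, 0, 0, 0, 1, 0, 0, 0, 0]
}}

```text
time: 17.57
position: [0.571, -0.248, 0.2518]
tool_rot: [0.098, 0.995, 0.001, -0.001]
ft_force: [-0.5, -0.3, -3.1]
grip_width: 0.0655
grip_force: 24.9
```

```bash
python3 - <<'E'
from h import *
o,w,W=wrist(); print(o['position'],o['tool_rot'],o['grip_width'],o['ft_force'],o['time']); save(w['pixels'],'w4')
t=robot.camera('top'); s=robot.camera('side')
for n,c in (('w',w),('side',s),('top',t)):
  for q in ['scale_top','stand_center','green_tin_center']:
    for r in robot.place_of(c,q)[:3]: print(n,q,np.round(r['at'],4),round(r['score'],2))
E
```

```text
[ 0.57103186 -0.24802789  0.25184248] [ 0.09798639  0.99518632  0.00128946 -0.00109613] 0.0654874228422809 [-0.4833839  -0.27950453 -3.05644722] 17.5667
w stand_center [ 0.5711 -0.2453  0.2596] 0.64
w stand_center [0.5657 0.0162 0.0557] 0.23
w green_tin_center [ 0.4519 -0.0229  0.0581] 0.94
w green_tin_center [0.4401 0.067  0.0516] 0.67
side scale_top [ 0.5813 -0.2743  0.0578] 0.92
side scale_top [ 0.4777 -0.596   0.0206] 0.23
side scale_top [0.6665 0.0223 0.0441] 0.19
side stand_center [ 0.5701 -0.2469  0.2579] 0.7
side stand_center [0.3926 0.3091 0.0626] 0.42
side green_tin_center [0.3694 0.1137 0.0542] 0.92
side green_tin_center [ 0.4503 -0.0219  0.0534] 0.69
side green_tin_center [0.4379 0.065  0.0537] 0.58
top scale_top [ 0.4522 -0.0228  0.0522] 0.63
top scale_top [ 0.5874 -0.272   0.0574] 0.56
top stand_center [0.5102 0.6025 0.0415] 0.67
top stand_center [ 0.5708 -0.2497  0.2578] 0.62
top green_tin_center [ 0.4517 -0.0204  0.05  ] 0.65
```

View pics/w4.png

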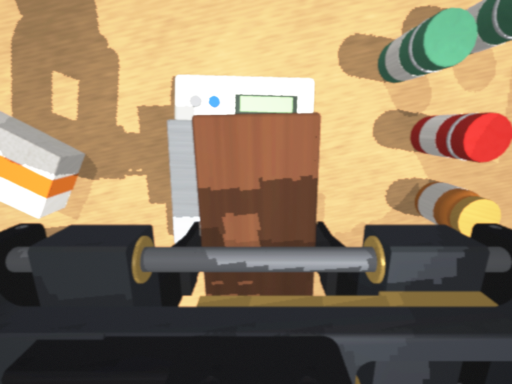

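```bash
python3 - <<'E'
from h import *
o,w,W=wrist()
for z in (.03,.04,.05):
  p=back(w,W,[(176,76),(314,79)],z)[:,:2]; d=p[0]-p[1]; n=np.linalg.norm(d)
  # panel edge runs along scale -y.. ; scale x normal
  u=d/n; x=np.array([-u[1],u[0]]); x*=np.sign(x[0]); print(z,p.round(4).tolist(),n.round(4),'yaw',np.degrees(np.arctan2(x[1],x[0])),'centre',p.mean(0)+.155*x)
E
```

```text
0.03 [[0.4194, -0.3299], [0.4589, -0.1496]] 0.1846 yaw -12.348159506566555 centre [ 0.59055448 -0.27289888]
0.04 [[0.4215, -0.3274], [0.46, -0.1518]] 0.1798 yaw -12.348159506566544 centre [ 0.59218726 -0.27274794]
0.05 [[0.4237, -0.3249], [0.4611, -0.154]] 0.175 yaw -12.348159506566553 centre [ 0.59382004 -0.272597  ]
```

Request:
{"method": "servo_tool", "body": {
  "rows": [1, -0.01, -0.011, 0.01, 1, 1, -0.01, -0.01, 0.025, 0, 1, 0, 0, 0.03, 0, 1, 0, 0, 0.03, 0, 1, 0, 0, 0.03, 0]
}}

```text
time: 18.63
position: [0.5875, -0.2741, 0.127]
tool_rot: [0.107, 0.994, -0.0, 0.0]
ft_force: [0.2, -0.2, -3.3]
grip_width: 0.0659
grip_force: 24.9
```

Request:
{"method": "servo_tool", "body": {
  "rows": [1, 0, 0, 0.025, 0, 1, 0, 0, 0.015, 0, 1, 0, 0, 0.01, 0, 1, 0, 0, 0, 0, 1, 0, 0, 0, 0]
}}

```text
time: 19.05
position: [0.5876, -0.2739, 0.078]
tool_rot: [0.107, 0.994, -0.0, 0.0]
ft_force: [0.8, -0.3, -2.3]
grip_width: 0.066
grip_force: 24.9
```

Request:
{"method": "servo_tool", "body": {
  "rows": [1, 0, 0, 0.002, 0, 1, 0, 0, 0.002, 0, 1, 0, 0, 0.002, 0, 1, 0, 0, 0, 0]
}}

```text
time: 19.38
position: [0.5875, -0.2737, 0.0725]
tool_rot: [0.107, 0.994, -0.0, 0.0]
ft_force: [-0.6, -0.6, -2.9]
grip_width: 0.0658
grip_force: 24.9
```

Request:
{"method": "servo_tool", "body": {
  "rows": [1, 0, 0, 0.003, 0, 1, 0, 0, 0.002, 0, 1, 0, 0, 0.001, 0, 1, 0, 0, 0, 0]
}}

```text
time: 19.72
position: [0.587, -0.2735, 0.0655]
tool_rot: [0.107, 0.994, 0.0, -0.0]
ft_force: [-0.0, 0.2, -3.1]
grip_width: 0.0659
grip_force: 24.9
```

Request:
{"method": "servo_tool", "body": {
  "rows": [1, 0, 0, 0.001, 0, 1, 0, 0, 0.001, 0, 1, 0, 0, 0, 0]
}}

```text
time: 19.97
position: [0.5874, -0.2737, 0.0642]
tool_rot: [0.107, 0.994, -0.0, 0.0]
ft_force: [-0.3, -0.1, -1.4]
grip_width: 0.066
grip_force: 24.9
```

Request:
{"method": "servo_tool", "body": {
  "rows": [1, 0, 0, 0.001, 0, 1, 0, 0, 0, 0]
}}

```text
time: 20.13
position: [0.5874, -0.2737, 0.0642]
tool_rot: [0.107, 0.994, -0.0, 0.0]
ft_force: [-1.1, 1.6, 3.4]
grip_width: 0.0659
grip_force: 24.9
```

Contact is made, with the stand standing on the plate. Release, rise, and move to the green tin.

Request:
{"method": "servo_tool", "body": {
  "rows": [-1, 0, 0, -0.001, 0, -1, 0, 0, 0, 0, -1, 0, 0, 0, 0, -1, 0, 0, 0, 0, -1, 0, 0, 0, 0]
}}

```text
time: 20.55
position: [0.5874, -0.2737, 0.0639]
tool_rot: [0.107, 0.994, -0.0, 0.0]
ft_force: [0.3, 0.0, -0.5]
grip_width: 0.0855
grip_force: 0.0
```

Request:
{"method": "servo_tool", "body": {
  "rows": [-1, 0, 0, -0.02, 0, -1, 0, 0, -0.03, 0, -1, 0, 0, -0.035, 0, -1, 0, 0, -0.035, 0, -1, 0, 0, -0.03, 0]
}}

```text
time: 20.97
position: [0.5876, -0.2738, 0.2161]
tool_rot: [0.107, 0.994, -0.0, 0.001]
ft_force: [1.2, -1.5, -0.5]
grip_width: 0.0866
grip_force: 0.0
```

Request:
{"method": "servo_tool", "body": {
  "rows": [-1, 0.023, 0.027, 0, 0, -1, 0.023, 0.027, 0, 0, -1, 0.023, 0.027, 0, 0, -1, 0.023, 0.027, 0, 0, -1, 0.023, 0.027, 0, 0]
}}

```text
time: 21.38
position: [0.5025, -0.116, 0.214]
tool_rot: [0.107, 0.994, 0.0, 0.0]
ft_force: [-0.6, 0.8, 0.2]
grip_width: 0.0872
grip_force: 0.0
```

Request:
{"method": "servo_tool", "body": {
  "rows": [-1, 0.023, 0.027, 0, 0, -1, 0.023, 0.027, 0, 0, -1, 0.023, 0.027, 0, 0, -1, 0, 0, 0, 7, -1, 0, 0, 0, 7]
}}

```text
time: 21.8
position: [0.4517, -0.0214, 0.2141]
tool_rot: [0.228, 0.974, 0.0, -0.0]
ft_force: [0.9, -0.5, 0.0]
grip_width: 0.0868
grip_force: 0.0
```

Request:
{"method": "servo_tool", "body": {
  "rows": [-1, 0, 0, 0, 7, -1, 0, 0, 0, 7, -1, 0, 0, 0, 7, -1, 0, 0, 0, 7, -1, 0, 0, 0, 7]
}}

```text
time: 22.22
position: [0.4533, -0.0234, 0.214]
tool_rot: [0.512, 0.859, 0.0, 0.0]
ft_force: [-0.5, 0.1, -1.2]
grip_width: 0.0869
grip_force: 0.0
```

Request:
{"method": "servo_tool", "body": {
  "rows": [-1, 0, 0, 0, 7, -1, 0, 0, 0, 7, -1, 0, 0, 0, 7, -1, 0, 0, 0, 0, -1, 0, 0, 0, 0]
}}

```text
time: 22.63
position: [0.4533, -0.0235, 0.214]
tool_rot: [0.657, 0.754, -0.0, 0.0]
ft_force: [0.2, 0.6, 0.2]
grip_width: 0.0872
grip_force: 0.0
```

```bash
python3 - <<'E'
from h import *
o,w,W=wrist(); print(o['position'],o['tool_rot'],o['grip_width'],o['ft_force'],o['time']); save(w['pixels'],'w5')
for n,c in (('w',w),('side',robot.camera('side')),('top',robot.camera('top'))):
  for q in ['scale_top','stand_center','green_tin_center']:
    for r in robot.place_of(c,q)[:3]: print(n,q,np.round(r['at'],4),round(r['score'],2))
E
```

```text
[ 0.45328154 -0.02349777  0.21395972] [ 6.56514662e-01  7.54313262e-01 -2.33678883e-06  2.43021910e-05] 0.08717913172923508 [0.17508809 0.55719696 0.24006911] 22.6333
w green_tin_center [0.3649 0.1188 0.0551] 0.73
side scale_top [ 0.5829 -0.2716  0.059 ] 0.97
side stand_center [ 0.5849 -0.2725  0.0713] 0.59
side green_tin_center [ 0.4523 -0.0218  0.0547] 0.97
side green_tin_center [0.4374 0.0645 0.0552] 0.7
side green_tin_center [0.3684 0.1141 0.0583] 0.61
top scale_top [ 0.5858 -0.2732  0.0557] 0.73
top scale_top [0.5071 0.6019 0.0424] 0.61
top stand_center [ 0.5859 -0.2745  0.0683] 0.84
top stand_center [0.5637 0.0154 0.0562] 0.46
top green_tin_center [0.3628 0.1082 0.054 ] 0.59
top green_tin_center [0.4407 0.067  0.0527] 0.58
top green_tin_center [0.3914 0.3044 0.0645] 0.4
```

View pics/w5.png

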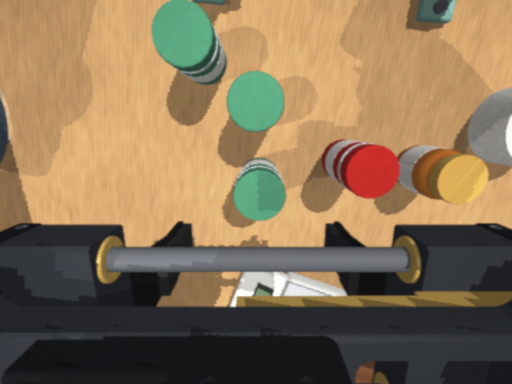

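The wrist view shows green lids at (184,35), (255,100) and (260,194). The last is the target, the rightmost, with red at (370,170) clear of the fingers. I'll check its lid position by pixel.

```bash
python3 - <<'E'
from h import *
o,w,W=wrist()
im=w['pixels']; h=cv2.cvtColor(im,cv2.COLOR_RGB2HSV)
m=cv2.inRange(h,(65,90,70),(90,255,255)); m[:160]=0; m[225:]=0; m[:,:225]=0; m[:,295:]=0
n,l,s,c=cv2.connectedComponentsWithStats(m); i=1+np.argmax(s[1:,4]); print(s[i])
p,r=cv2.minEnclosingCircle(np.argwhere(l==i)[:,::-1].astype(np.float32)); print(p,r,back(w,W,p,.11), back(w,W,(260,194),.11), back(w,W,[(255,100)],.11), wproj(w,W,[.4523,-.022,.11]))
E
```

```text
[ 234  168   51   52 2044]
(258.7700500488281, 193.7194061279297) 25.81599998474121 [[ 0.45375638 -0.02036177  0.11      ]] [[ 0.45505671 -0.02048626  0.11      ]] [[0.43777812 0.06962258 0.11      ]] [[257.15962014 195.05273611]]
```

Request:
{"method": "servo_tool", "body": {
  "rows": [-1, 0.002, 0, 0.025, 0, -1, 0, 0, 0.03, 0, -1, 0, 0, 0.03, 0, -1, 0, 0, 0.03, 0, -1, 0, 0, 0.025, 0]
}}

```text
time: 23.7
position: [0.4529, -0.0215, 0.0725]
tool_rot: [0.658, 0.753, -0.0, -0.0]
ft_force: [0.2, -0.4, -0.7]
grip_width: 0.0868
grip_force: 0.0
```

Request:
{"method": "servo_tool", "body": {
  "rows": [-1, 0, 0, 0.014, 0, -1, 0, 0, 0, 0, 0.2, 0, 0, 0, 0, 0.2, 0, 0, 0, 0, 1, 0, 0, 0, 0],
  "newtons": 18
}}

```text
time: 24.12
position: [0.454, -0.0218, 0.0611]
tool_rot: [0.658, 0.753, 0.001, 0.001]
ft_force: [0.0, -0.9, 0.1]
grip_width: 0.0743
grip_force: 0.0
```

Request:
{"method": "servo_tool", "body": {
  "rows": [1, 0, 0, 0, 0, 1, 0, 0, 0, 0, 1, 0, 0, 0, 0, 1, 0, 0, 0, 0, 1, 0, 0, 0, 0]
}}

```text
time: 24.53
position: [0.4537, -0.0217, 0.0607]
tool_rot: [0.658, 0.753, 0.0, 0.001]
ft_force: [0.2, 0.1, 6.5]
grip_width: 0.0557
grip_force: 18.0
```

Request:
{"method": "servo_tool", "body": {
  "rows": [1, 0, 0, -0.01, 0, 1, 0, 0, -0.02, 0, 1, 0, 0, -0.03, 0, 1, 0, 0, -0.035, 0, 1, 0, 0, -0.035, 0]
}}

```text
time: 24.95
position: [0.4516, -0.0211, 0.1905]
tool_rot: [0.658, 0.753, -0.001, -0.002]
ft_force: [1.0, -0.3, -3.3]
grip_width: 0.0554
grip_force: 18.0
```

Request:
{"method": "servo_tool", "body": {
  "rows": [1, 0, 0, -0.035, 0, 1, 0, 0, -0.02, 0, 1, -0.01, 0.004, 0, 0, 1, -0.02, 0.008, 0, 0, 1, -0.03, 0.011, 0, 0]
}}

```text
time: 25.37
position: [0.482, -0.0765, 0.2439]
tool_rot: [0.657, 0.754, -0.0, -0.002]
ft_force: [1.1, 0.5, -2.7]
grip_width: 0.0557
grip_force: 18.0
```

Request:
{"method": "servo_tool", "body": {
  "rows": [1, -0.035, 0.013, 0, 0, 1, -0.035, 0.013, 0, 0, 1, -0.035, 0.013, 0, 0, 1, -0.035, 0.013, 0, 0, 1, -0.03, 0.011, 0, 0]
}}

```text
time: 25.78
position: [0.5692, -0.2404, 0.2422]
tool_rot: [0.658, 0.753, -0.0, -0.001]
ft_force: [-0.4, -0.1, -2.2]
grip_width: 0.0554
grip_force: 18.0
```

Request:
{"method": "servo_tool", "body": {
  "rows": [1, -0.02, 0.008, 0, 0, 1, -0.014, 0.004, 0, 0, 1, -0.003, 0, 0, 0, 1, 0, 0, 0, 0, 1, 0, 0, 0, 0]
}}

```text
time: 26.2
position: [0.5848, -0.2718, 0.243]
tool_rot: [0.658, 0.753, -0.0, -0.002]
ft_force: [-0.4, 1.2, -1.9]
grip_width: 0.0557
grip_force: 18.0
```

```bash
python3 - <<'E'
from h import *
o,w,W=wrist(); print(o['position'],o['tool_rot'],o['grip_width'],o['ft_force'],o['time']); save(w['pixels'],'w6')
for n,c in (('w',w),('side',robot.camera('side')),('top',robot.camera('top'))):
  for q in ['stand_center','scale_top','green_tin_center']:
    for r in robot.place_of(c,q)[:4]:
      if r['at'][1]<-.2: print(n,q,np.round(r['at'],4),round(r['score'],2))
E
```

```text
[ 0.58477543 -0.27181205  0.24303518] [ 6.57788023e-01  7.53199645e-01 -7.55520292e-05 -2.28170698e-03] 0.055740020573067164 [-0.38738439  1.19572235 -1.89896048] 26.2
w stand_center [ 0.5859 -0.2735  0.0678] 0.86
side stand_center [ 0.5841 -0.2719  0.0716] 0.73
side stand_center [ 0.5832 -0.2732  0.2395] 0.32
side green_tin_center [ 0.5865 -0.2718  0.2401] 0.85
top scale_top [ 0.5829 -0.2707  0.0558] 0.57
top green_tin_center [ 0.5824 -0.2728  0.2353] 0.47
```

View pics/w6.png

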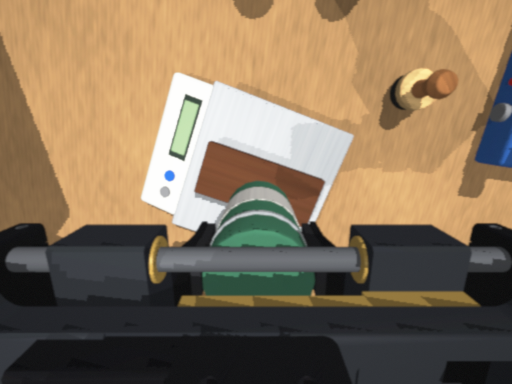

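The wrist view shows the stand centred on the plate, with its corners at (208,143), (322,182), etc., and the tin held upright above it. Now lower it.

Request:
{"method": "servo_tool", "body": {
  "rows": [1, -0.001, 0.001, 0.015, 0, 1, 0, 0, 0.02, 0, 1, 0, 0, 0.02, 0, 1, 0, 0, 0.018, 0, 1, 0, 0, 0.01, 0]
}}

```text
time: 27.22
position: [0.5862, -0.2731, 0.1597]
tool_rot: [0.658, 0.753, -0.0, -0.002]
ft_force: [-0.1, -0.8, -3.5]
grip_width: 0.0557
grip_force: 18.0
```

Request:
{"method": "servo_tool", "body": {
  "rows": [1, 0, 0, 0.003, 0, 1, 0, 0, 0.002, 0, 1, 0, 0, 0.002, 0, 1, 0, 0, 0, 0, 1, 0, 0, 0, 0]
}}

```text
time: 27.63
position: [0.5878, -0.2741, 0.156]
tool_rot: [0.658, 0.753, 0.0, 0.001]
ft_force: [0.3, -0.7, -2.6]
grip_width: 0.0554
grip_force: 18.0
```

Request:
{"method": "servo_tool", "body": {
  "rows": [1, 0, 0, 0.001, 0, 1, 0, 0, 0.001, 0, 1, 0, 0, 0, 0]
}}

```text
time: 27.88
position: [0.5873, -0.2737, 0.1532]
tool_rot: [0.658, 0.753, 0.0, 0.0]
ft_force: [0.1, 0.6, -2.5]
grip_width: 0.0555
grip_force: 18.0
```

Request:
{"method": "servo_tool", "body": {
  "rows": [1, 0, -0.001, 0.002, 0, 1, 0, 0, 0.001, 0, 1, 0, 0, 0.001, 0, 1, 0, 0, 0, 0]
}}

```text
time: 28.22
position: [0.586, -0.2737, 0.1485]
tool_rot: [0.658, 0.753, -0.0, -0.0]
ft_force: [0.4, -0.3, -3.4]
grip_width: 0.0558
grip_force: 18.0
```

Request:
{"method": "servo_tool", "body": {
  "rows": [1, 0, 0, 0.001, 0, 1, 0, 0, 0, 0, 1, 0, 0, 0, 0]
}}

```text
time: 28.47
position: [0.5863, -0.2739, 0.1479]
tool_rot: [0.658, 0.753, -0.0, -0.0]
ft_force: [-0.4, -0.9, -2.1]
grip_width: 0.056
grip_force: 18.0
```

Request:
{"method": "servo_tool", "body": {
  "rows": [1, 0, 0, 0.001, 0, 1, 0, 0, 0, 0, 1, 0, 0, 0, 0]
}}

```text
time: 28.72
position: [0.5864, -0.2739, 0.1477]
tool_rot: [0.658, 0.753, 0.0, 0.0]
ft_force: [-1.4, 0.6, 2.5]
grip_width: 0.0556
grip_force: 18.0
```

Touching down at 0.1477, as expected. Release and rise.

Request:
{"method": "servo_tool", "body": {
  "rows": [0.1, 0, 0, 0, 0, -1, 0, 0, 0, 0, -1, 0, 0, 0, 0, -1, 0, 0, 0, 0, -1, 0, 0, 0, 0]
}}

```text
time: 29.13
position: [0.5863, -0.2739, 0.1467]
tool_rot: [0.658, 0.753, 0.0, 0.0]
ft_force: [-0.2, -0.2, -0.2]
grip_width: 0.0748
grip_force: 0.0
```

Request:
{"method": "servo_tool", "body": {
  "rows": [-1, 0, 0, 0, 0, -1, 0, 0, -0.01, 0, -1, 0, 0, -0.02, 0, -1, 0, 0, -0.03, 0, -1, 0, 0, -0.03, 0]
}}

```text
time: 29.55
position: [0.5858, -0.2735, 0.2376]
tool_rot: [0.658, 0.753, -0.0, -0.001]
ft_force: [1.0, 0.2, -0.3]
grip_width: 0.087
grip_force: 0.0
```

Request:
{"method": "servo_tool", "body": {
  "rows": [-1, 0, 0, -0.03, 0, -1, 0, 0, -0.03, 0, -1, -0.03, 0, 0, 0, -1, -0.03, 0, 0, 0, -1, -0.03, 0, 0, 0]
}}

```text
time: 29.97
position: [0.599, -0.3637, 0.2995]
tool_rot: [0.657, 0.754, -0.0, 0.002]
ft_force: [0.6, 0.4, -0.1]
grip_width: 0.0867
grip_force: 0.0
```

Request:
{"method": "servo_tool", "body": {
  "rows": [-1, -0.03, 0, 0, 0, -1, -0.03, 0, 0, 0, -1, -0.02, 0, 0, 0, -1, 0, 0, 0, 0, -1, 0, 0, 0, 0]
}}

```text
time: 30.38
position: [0.6087, -0.4433, 0.2968]
tool_rot: [0.658, 0.753, 0.0, -0.0]
ft_force: [-0.5, -0.0, -0.0]
grip_width: 0.0872
grip_force: 0.0
```

```bash
python3 - <<'E'
from h import *
o=robot.get_obs(); print(o['position'],o['time'])
s=robot.camera('side');save(s['pixels'],'side7'); t=robot.camera('top')
for n,c in (('side',s),('top',t)):
  for q in ['stand_center','scale_top','green_tin_center','pawl_knob','jaw_grip']:
    for r in robot.place_of(c,q)[:3]: print(n,q,np.round(r['at'],4),round(r['score'],2))
cv2.imwrite('pics/final.png',cv2.cvtColor(np.hstack([cv2.resize(s['pixels'][100:320,180:400],(400,400)),cv2.resize(t['pixels'][120:280,150:390],(400,266)) if 0 else cv2.resize(t['pixels'][130:290,160:380],(400,400))]),cv2.COLOR_RGB2BGR))
E
```

```text
[ 0.60871352 -0.44326716  0.29678228] 30.3833
side stand_center [ 0.5826 -0.2735  0.0696] 0.84
side scale_top [ 0.5831 -0.2734  0.0572] 0.88
side green_tin_center [ 0.5841 -0.2754  0.1409] 0.97
side green_tin_center [0.3679 0.1148 0.0573] 0.77
side green_tin_center [0.4369 0.0659 0.0547] 0.72
side pawl_knob [0.4088 0.3102 0.1223] 0.66
side pawl_knob [ 0.5839 -0.2769  0.1397] 0.2
side jaw_grip [0.3893 0.253  0.1068] 0.62
top stand_center [ 0.5832 -0.2779  0.0735] 0.6
top scale_top [ 0.5863 -0.2723  0.0554] 0.76
top scale_top [5.413e-01 2.537e-01 4.000e-04] 0.37
top green_tin_center [0.4406 0.0629 0.0542] 0.71
top green_tin_center [0.3642 0.1129 0.0518] 0.65
top green_tin_center [ 0.5876 -0.277   0.1405] 0.56
top pawl_knob [0.4112 0.3095 0.1196] 0.66
top jaw_grip [0.3847 0.2479 0.1062] 0.63
```

View pics/final.png

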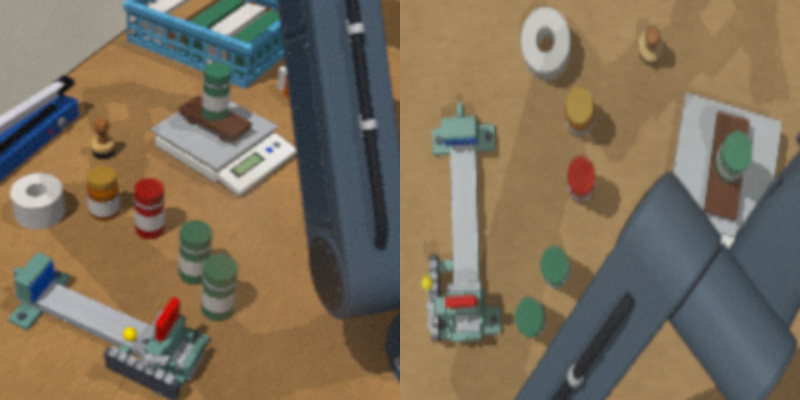

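The tin stands upright on the stand in the middle of the plate (left picture, (215,90)). The jaw is back and the pawl flipped (knob at (130,334)), and the other goods are where they were.

```bash
python3 -c "
from rig import robot
print(robot.hand_in())"
```

```text
the job is handed in; nothing more can be done
None
```

I handed the job in at about 31 s of the 72 s allowed: the pawl is flipped off the rack, the jaw is fully back, the stand is in the middle of the scale plate, and the rightmost green tin stands upright at its centre.

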